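Open the specimen jar and hold up the gauge's light flap

TASK

Get the black surface gauge ready for a specimen change: lift the white lid off the glass specimen jar by its knob and set it down gently, knob up, wholly on the round blue mat. Then take the gauge's grey light flap by its bar handle and swing it up smoothly to its balance point, where it stands upright and falls neither shut nor back against the optics head; it has no stay, so finish while holding it still there by the handle, for a colleague to load the specimen. Leave the jar and everything else on the bench where it stands.

Things in the scene. Friction and masses are not known exactly. Their poses are not given: they have to be found in the camera images.
- lid: White plastic lid lying loose on the jar, 150 g, 47 mm high with its knob: a plug 80 mm across and 8 mm deep sits loosely in the jar's mouth, above it a flange 104 mm across and 5 mm thick rests on the rim, above that the knob. Origin: centre of the plug's underside, z up through the knob. It lifts straight up; on the mat it stands on its plug.
- lid_knob: Black round knob in the middle of the lid: a head 26 mm across and 20 mm high on a neck 16 mm across and 14 mm high. Origin: centre of the head, 24 mm above the flange's top and 37 mm above the underside of the lid's plug.
- jar: Clear glass specimen jar, 96 mm across, 62 mm high, 4 mm wall, inside floor 6 mm up, 0.45 kg, standing loose on the bench. Origin: centre of its underside, z up.
- mat: Round blue silicone mat, 160 mm across and 3 mm thick, fixed flat on the bench; the lid is set down here. Origin: centre of its underside, z up.
- gauge: Black bench surface gauge, 330 mm deep (its x) by 290 mm wide (its y), fixed. Its grey front panel faces the robot (its -x). Top deck 115 mm above the bench; across the rear of the deck stands the optics head, 50 mm higher, starting 27 mm behind the flap's hinge. Origin: centre of its underside, z up, x to the rear.
- flap_hinge (a point): Middle of the flap's hinge axis, which runs along the gauge's y, 125.7 mm above the bench and 45 mm behind the gauge's origin. It does not move with the flap; its axes are the gauge's.
- flap_bar (a point): Steel bar handle near the flap's free edge: round bar 10 mm thick, 100 mm long, parallel to the hinge, 33 mm clear beneath. Origin: middle of the bar, y along it; axes turn with the flap. Flap shut: 150 mm in front of the hinge axis (gauge's -x) and 35.3 mm above it. Upright: 150 mm above the axis and 35.3 mm behind it (+x). The bar can turn between the fingers as the flap swings.
- flap (a joint): Angle of the grey light flap on the gauge's top, rad: 0 shut, lying flat; grows as the free edge rises and goes over to the rear; 1.57 upright = balance point; 2.1 fallen back on the head's buffers. Panel reaches 173 mm from the hinge axis (23 beyond the bar), 206 wide, 6 thick, 0.37 kg. Hinge unsprung, almost frictionless: short of the balance point it falls shut, past it it falls back.
- specimen: Steel specimen disc, 32 mm across, 10 mm high, lying loose in the jar. Stays there.
- objective: Silver microscope objective with a yellow ring, 29 mm across, 44 mm high, standing loose on the bench. Bystander.
- standard: Roughness standard in an open dark wooden tray, 85 by 65 by 22 mm, loose. Bystander.
- tweezers: Steel tweezers, 150 mm long, 12 mm high, lying loose; origin near the middle, x along them. Bystander.
- carrier: Round pale wafer carrier, 112 mm across, 24 mm high, loose. Bystander.
- pen: Black pen, 135 mm long, 10 mm thick, loose; x along it. Bystander.
There are look-alikes about, which are no part of the job. What is shaped like the lid but red or yellow is not meant.

How it is judged (in metres and radians):
On the way, in this order (a step that is already met when the one before it is completed fails the run):
1. the lid, held by its knob, is lifted clear of the jar, at least 20 mm above its seat (z of lid in the frame of jar above 0.074 m and contact force between the fingers and lid_knob above 0.3 N), for 0.1 s.
2. the lid lies knob up and still on the mat, its centre within 30 mm of the mat's centre, let go, with the flap still shut (horizontal distance between lid and mat below 0.03 m and z of lid in the frame of mat below 0.008 m and angle between lid's own z axis and vertical below 0.08 rad and linear speed of lid below 0.02 m/s and contact force between the fingers and lid below 0.05 N and value of joint flap below 0.1 rad), for 0.2 s.
3. the fingers, holding the bar handle, have the flap on its way up (value of joint flap between 0.5 and 1.3 rad and contact force between the fingers and flap_c0 above 0.3 N), for 0.05 s.
At the end, for the whole second after the job is handed in: The fingers hold the flap still by its bar handle, within 0.10 rad of the balance point (1.57 rad); the lid lies let go, level, knob up and still on the mat, centre within 30 mm of the mat's; the jar stands upright and it and every bystander are within 20 mm of their start (horizontal distance between lid and mat below 0.03 m and z of lid in the frame of mat below 0.008 m and angle between lid's own z axis and vertical below 0.08 rad and linear speed of lid below 0.02 m/s and contact force between the fingers and lid below 0.05 N and value of joint flap between 1.47 and 1.67 rad and velocity of joint flap between -0.1 and 0.1 rad/s and contact force between the fingers and flap_c0 above 0.3 N and distance of each of jar, specimen, objective, standard, tweezers, carrier, pen from where it was at the start of the episode below 0.02 m and angle between jar's own z axis and vertical below 0.05 rad); the arm keeps its last pose, push and grip.
It fails at once if the flap goes more than 0.23 rad past its balance point (falls back towards the optics head) (value of joint flap above 1.8 rad).
It fails at once if the flap is flung or let fall (faster than 3 rad/s) (velocity of joint flap above 3 rad/s or velocity of joint flap below -3 rad/s).
It fails at once if the lid is dropped: moving faster than 0.4 m/s with no finger on it (linear speed of lid above 0.4 m/s and contact force between the fingers and lid below 0.01 N).
It fails at once if the jar is pushed more than 20 mm or tipped (distance of jar from where it was at the start of the episode above 0.02 m or angle between jar's own z axis and vertical above 0.2 rad).
It fails at once if a bystander (specimen, objective, roughness standard, tweezers, carrier or pen) is moved more than 20 mm (distance of any of specimen, objective, standard, tweezers, carrier, pen from where it was at the start of the episode above 0.02 m).
It also fails if it takes over 53 s, if anything falls off the work surface, if the arm or the gripper's body presses on something with over 40 N, if the wrist force passes 120 N, or if a joint passes its speed limit or range.

ROBOT

A 6-joint arm with a two-finger parallel gripper is mounted at the origin on the work surface. World frame = base frame: x ahead of the robot, y to its left, z up, the work surface at z = 0. Lengths are in mm, angles in degrees, forces in N, time in s.
With the tool pointing down it reaches from about 300 to 850 mm from the base axis. Payload 4.2 kg.
Tool frame: the origin (TCP) lies at the centre of the arm's flange, where the gripper is bolted on; the fingertips stand 191 mm ahead of it and the grasp point (between the pads) lies 172 mm ahead of it; y points along the fingers, x is the direction in which the jaws open and shut, and the axes are right-handed (so a half turn about y gives the same grasp; the last joint's range is limited). The gripper opens to 91 mm and grips with 3 to 60 N. Pads are 32 mm wide; open, the fingers measure 118 mm over their backs; the gripper's body (76 mm by 178 mm) begins 60 mm behind the grasp point.
Start: joints at [-71.448, 18.312, 89.639, -0, 72.044, -1.146], TCP at [193.812, -541.35, 404.776] pointing down, gripper open.
Joint ranges: [-177.97, 177.97], [-48.28, 115.42], [12.27, 149.76], [-77.06, 257.06], [2.81, 150.46], [-146.56, 146.56]. Speed limits (degrees/s): [147.25, 147.25, 180, 180, 180, 180].

INTERFACE

Orientations are given as [roll, pitch, yaw] about the fixed x, y, z axes, in that order (R = Rz(yaw) Ry(pitch) Rx(roll)).
In Python, from workcell import env gives the robot as it stands.
- The arm moves only by the tool carry_out, never from a script. Its argument "increments" is a list of rows, each a list of 3 entries, a list of its own where there are three numbers: the turn, a rotation vector about the tool's x, y, z in rad, then the shift along the tool's x, y, z in mm, then the closure, from 0 (fully open) to 1 (shut). In form: [[[wx, wy, wz], [dx, dy, dz], claw], ...]. A call has 1 to 10 rows; each row is the pose to reach, as a shift and turn from the pose commanded when the call began, along the tool's axes at that moment; what a row does not reach only later rows make up. A row lasts 1/12 s, in which the tool goes at most 41.7 mm and 7.16 degrees, less where a joint would pass 70% of its speed; a pose out of reach is approached as far as the arm can. A call with a gripper value outside its range is refused whole. The fingers move at their own pace and stop on an object; "force" is the grip in N (left out, the last holds). Time passes only in rows, so rows that repeat a pose let the fingers close. It gives the time, the measured TCP pose, the force and the opening at its end, in the units of the state.
- env.state(): the state, without advancing time (a new reading comes with each control period).
- env.grab_frame(name): name is "side" or "top"; returns a dict with "frame" (384x512x3 uint8, blue, green, red), "z_map" (384x512 float32, mm along the optical axis (not along the pixel's ray), 0 where there is no reading), "camera_matrix" (3x3 intrinsics, pixels), "rvec" (rotation vector, rad) and "tvec" (3), from world to camera coordinates, as OpenCV has them. Camera axes: x right, y down, z forward; pixel columns grow to the right and rows downward; lengths in mm; the calibration is good to about 2 mm. A picture is of the moment at which its call begins.
- env.job_done(): hands the job in, once; it reports no verdict.
The state is a dict: "time_s": time; "qpos": joint angles; "qvel": joint speeds; "effort": joint torques, N m; "ee_pos": TCP position; "ee_rot": TCP orientation; "force": force on the tool from outside, world axes, zero at the start; "torque": the same for the moment, N m; "gripper_width": finger opening in mm.
Only numpy, scipy, OpenCV 4.12 (cv2) and the standard library are available. Lean on these libraries where they do the work, as an engineer would, in place of code of your own. Each camera call takes 0.05 s, during which the arm holds its last target. There are 200 camera calls.

## Working session

There is one attempt and no reset: what is moved stays moved. The work goes in short steps, Python scripts to look and compute and a tool call to move; the robot and the scene stay as the last step left them, time stands still between calls to the robot, and variables do not carry over. Pictures are saved under pics/ and viewed, about 8 in all and at most 12, crops included, and the job is handed in when it is done.

Besides the shell and the picture viewer there is one more tool, called after "Request:" as name([rows], argument=value, ...), one row to a line, values as JSON. carry_out: Moves the arm, as the interface text tells. Its arguments: {"type":"object","properties":{"increments":{"type":"array","items":{"type":"array"}},"force":{"type":"number"}},"required":["increments"]}

```bash
mkdir -p pics; ls; cat > h.py <<'E'
import numpy as np, cv2, pickle
from workcell import env
def grab(n):
    f=env.grab_frame(n); R=cv2.Rodrigues(np.array(f['rvec'],float))[0]
    f['R']=R; f['t']=np.array(f['tvec'],float).reshape(3); f['K']=np.array(f['camera_matrix'],float); return f
def cloud(f):
    z=f['z_map']; v,u=np.mgrid[:z.shape[0],:z.shape[1]]
    K=f['K']; c=np.stack([(u-K[0,2])/K[0,0]*z,(v-K[1,2])/K[1,1]*z,z],-1)
    return (c-f['t'])@f['R']
def ray(f,u,v,h):
    d=f['R'].T@np.linalg.inv(f['K'])@[u,v,1]; o=-f['R'].T@f['t']
    return o+d*(h-o[2])/d[2]
E
python3 - <<'E'
from h import *
for n in('top','side'):
    f=grab(n); pickle.dump(f,open(n+'.pkl','wb')); cv2.imwrite(f'pics/{n}0.png',f['frame'])
    print(n,-f['R'].T@f['t'],f['K'][0,0],(f['z_map']>0).mean())
print(env.state())
E
```

```text
pics
top [ 266.16172991   67.99301629 1362.25284743] 417.7956298678962 0.996246337890625
side [ 415.33475463 1088.16330935  939.41399469] 362.06757953958555 0.9959920247395834
{'time_s': 0.1, 'qpos': array([-7.14501358e+01,  1.83484509e+01,  8.96951211e+01, -3.85412837e-04,
        7.20412769e+01, -1.14655617e+00]), 'qvel': array([-0.06376105, -0.04539245, -0.16218176,  0.02030962, -0.13932921,
       -0.03860305]), 'effort': array([ 2.56081930e-04, -4.13333023e+01, -2.32508987e+01,  7.29574542e-02,
        4.22286883e-02, -5.30374916e-05]), 'ee_pos': array([ 193.75261498, -541.24923241,  404.02847861]), 'ee_rot': array([-8.99986686e+01,  8.48392242e-02, -7.03034595e+01]), 'force': array([0.73666196, 0.41252767, 0.05220487]), 'torque': array([-0.07652968,  0.05503537,  0.01036666]), 'gripper_width': 91.38457723213888}
```

View pics/top0.png

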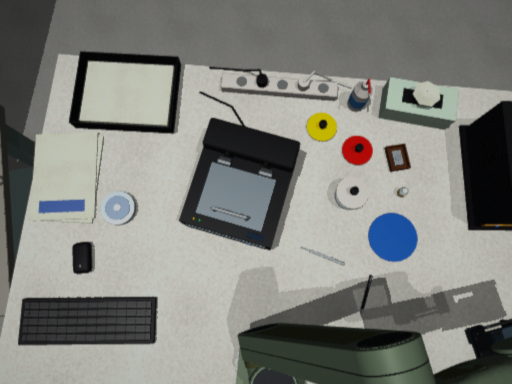

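View pics/side0.png

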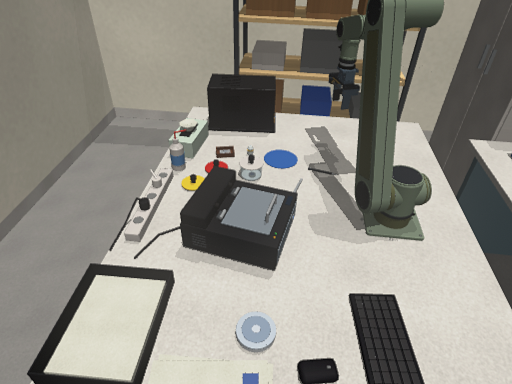

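Top view: gauge centred about (240,185), its flap bar at (230,213), white lid (351,193), blue mat (393,237), objective (402,191), standard (397,157), tweezers (322,256), pen (367,292). The side view agrees with this. The tool's y axis is the approach direction and points down.

```bash
cat > m.py <<'E'
from h import *
f=pickle.load(open('top.pkl','rb')); P=cloud(f); im=f['frame'].astype(int); g=pickle.load(open('side.pkl','rb')); Q=cloud(g)
b,gr,r=im[...,0],im[...,1],im[...,2]
v,u=np.mgrid[:384,:512]
def near(u0,v0,d): return (np.hypot(u-u0,v-v0)<d)
def circ(m,h):
    c=max(cv2.findContours(m.astype(np.uint8),cv2.RETR_EXTERNAL,cv2.CHAIN_APPROX_NONE)[0],key=cv2.contourArea)
    w=np.array([ray(f,*p[0],h)[:2] for p in c],np.float32); (x,y),R=cv2.minEnclosingCircle(w); return x,y,R,w.mean(0)
print('mat',circ((b>120)&(r<60)&near(393,237,40),3), 'z',np.median(P[237,393,2]))
m=near(351,193,22)&(P[...,2]>57)&(P[...,2]<80)
print('flange',circ(m,67),np.median(P[m][:,2]))
m=near(351,193,25)&(P[...,2]>88); print('knob top',m.sum(),P[m].mean(0),P[m].max(0))
k=Q.reshape(-1,3); c=P[m].mean(0)
s=k[(np.hypot(k[:,0]-c[0],k[:,1]-c[1])<40)&(k[:,2]>85)]; print('side knob',len(s),s.mean(0),s.min(0),s.max(0))
# gauge
m=near(240,185,85)&(P[...,2]>80)
w=P[m][:,:2]; rect=cv2.minAreaRect(w.astype(np.float32)); print('gauge',rect)
m=near(240,185,85)&(P[...,2]>150)&(P[...,2]<175)
print('head',cv2.minAreaRect(P[m][:,:2].astype(np.float32)),np.median(P[m][:,2]))
# flap panel grey
m=near(238,190,60)&(r>90)&(b>100)&(P[...,2]>110)
c=max(cv2.findContours(cv2.morphologyEx(m.astype(np.uint8),cv2.MORPH_CLOSE,np.ones((7,7))),0,1)[0],key=cv2.contourArea)
print('flap',cv2.minAreaRect(np.array([ray(f,*p[0],130)[:2] for p in c],np.float32)),np.median(P[m][:,2]))
m=near(230,213,35)&(P[...,2]>146); print('bar',m.sum(),cv2.minAreaRect(P[m][:,:2].astype(np.float32)),P[m].mean(0), np.ptp(P[m],axis=0))
for n,p in dict(obj=(402,191),std=(397,157),pen1=(363,308),pen2=(371,277),tw1=(302,248),tw2=(343,264)).items(): print(n,ray(f,*p,10).round())
t=cv2.resize(f['frame'][150:270,180:440],None,fx=3,fy=3,interpolation=cv2.INTER_CUBIC); cv2.imwrite('pics/crop1.png',t)
E
python3 m.py
```

```text
mat (447.85760498046875, -361.2042541503906, 77.7084732055664, array([ 447.1432, -361.5717], dtype=float32)) z 3.3484186378006418
flange (568.0986328125, -210.81524658203125, 52.029361724853516, array([ 567.9556 , -211.40976], dtype=float32)) 68.0801999087678
knob top 69 [ 527.31035395 -173.21155178  265.09680464] [ 578.89452096   67.99301629 1362.25284743]m.py:14: RuntimeWarning: Mean of empty slice.
  s=k[(np.hypot(k[:,0]-c[0],k[:,1]-c[1])<40)&(k[:,2]>85)]; print('side knob',len(s),s.mean(0),s.min(0),s.max(0))
  ret = um.true_divide(
Traceback (most recent call last):
  File "m.py", line 14, in <module>
    s=k[(np.hypot(k[:,0]-c[0],k[:,1]-c[1])<40)&(k[:,2]>85)]; print('side knob',len(s),s.mean(0),s.min(0),s.max(0))
                                                                                                ~~~~~^^^
ValueError: zero-size array to reduction operation minimum which has no identity
```

```bash
sed -i "s/^f=pickle.*/&\nfor A in (P,Q): A[A[...,2]>500]=0/" m.py; python3 m.py
```

```text
mat (447.85760498046875, -361.2042541503906, 77.7084732055664, array([ 447.1432, -361.5717], dtype=float32)) z 3.3484186378006418
flange (568.0986328125, -210.81524658203125, 52.029361724853516, array([ 567.9556 , -211.40976], dtype=float32)) 68.0801999087678
knob top 60 [ 566.48264756 -209.39223699  100.52339823] [ 578.89452096 -198.27817157  106.93722973]
side knob 29 [ 566.83154619 -203.65586436   95.86353309] [ 555.15019249 -215.81565719   85.74314696] [ 577.89754715 -192.94385644  103.35841864]
gauge ((554.2944946289062, 142.6953125), (292.1788330078125, 333.2786865234375), 78.77066802978516)
head ((582.5538940429688, 136.01626586914062), (284.4430236816406, 274.7103271484375), 79.129150390625) 165.3329929993582
flap ((518.099609375, 149.72470092773438), (203.0968017578125, 177.8671875), 78.8460922241211) 123.75063956567917
bar 129 ((453.0179748535156, 161.96595764160156), (107.17585754394531, 10.361889839172363), 79.21699523925781) [452.49311356 161.81498012 165.07926113] [ 27.06379634 104.44051643  17.66581229]
obj [ 601. -387.   10.]
std [ 717. -368.   10.]
pen1 [ 215. -273.   10.]
pen2 [ 312. -295.   10.]
tw1 [384. -70.  10.]
tw2 [ 345. -204.   10.]
```

View pics/crop1.png

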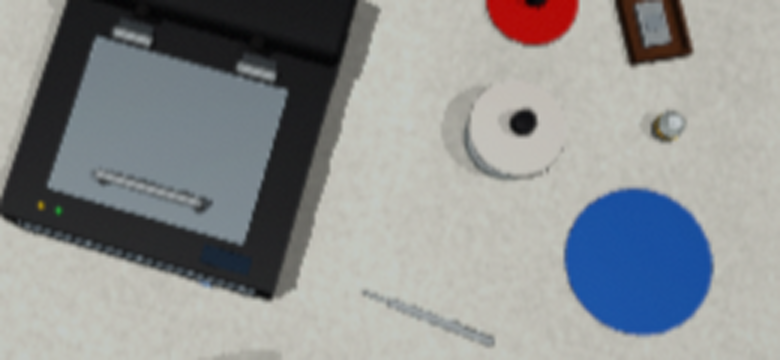

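Checks: the bar is at (453,162), height about 161–165, which agrees with the gauge centre at (554–556,142) and yaw −11°. That puts the hinge at about (599,134). The knob is at (567.5,−210.5) with its top at 101, and the mat is at (447.5,−361.5). Next I move over the lid while turning the jaws to yaw −11°.

Request:
carry_out([
  [[0,-0.08,0],[-8,0,20],0],
  [[0,-0.19,0],[-22,0,55],0],
  [[0,-0.3,0],[-37,0,92],0],
  [[0,-0.41,0],[-52,0,129],0],
  [[0,-0.52,0],[-67,0,166],0],
  [[0,-0.63,0],[-82,0,204],0],
  [[0,-0.74,0],[-97,0,242],0],
  [[0,-0.85,0],[-112,0,280],0],
  [[0,-0.95,0],[-127,0,318],0],
  [[0,-1.035,0],[-142,0,355],0],
])

```text
time_s: 0.93
ee_pos: [481.4, -286.3, 404.5]
ee_rot: [-90.0, 0.0, -10.7]
force: [0.2, -0.9, 0.6]
gripper_width: 91.3
```

Request:
carry_out([
  [[0,0,0],[18,10,24],0],
  [[0,0,0],[36,25,47],0],
  [[0,0,0],[54,45,71],0],
  [[0,0,0],[66,65,86],0],
  [[0,0,0],[71,75,93],0],
  [[0,0,0],[71,75,93],0],
  [[0,0,0],[71,75,93],0],
])

```text
time_s: 1.52
ee_pos: [567.3, -210.5, 329.4]
ee_rot: [-90.0, 0.1, -11.0]
force: [-0.8, -1.0, 0.3]
gripper_width: 91.3
```

```bash
python3 - <<'E'
from h import *
s=env.state(); print(s['time_s'],s['ee_pos'],s['ee_rot'],s['qpos'])
f=grab('side'); g=grab('top')
a=f['frame'][130:210,170:310]; b=g['frame'][120:260,280:440]
cv2.imwrite('pics/c2.png',np.hstack([cv2.resize(a,(420,240)),cv2.resize(b,(274,240))]))
E
```

```text
1.5167 [ 567.34616304 -210.48372248  329.35332274] [-90.02444865   0.10627027 -10.96968675] [-2.14332459e+01  2.41303835e+01  9.19833435e+01 -4.82278180e-02
  6.39863439e+01 -1.04423920e+01]
```

View pics/c2.png

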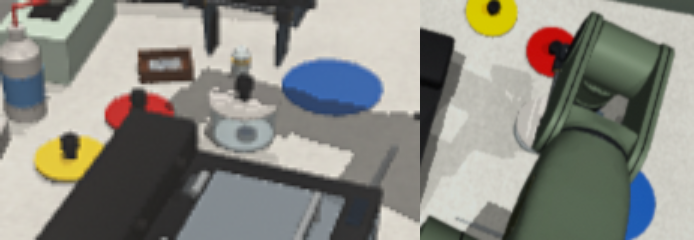

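The side crop shows the open fingers straddling the black knob (crop 245,85), and the arm hides the lid from above. Going down 66 mm and closing.

Request:
carry_out([
  [[0,0,0],[0,15,0],0],
  [[0,0,0],[0,35,0],0],
  [[0,0,0],[0,52,0],0],
  [[0,0,0],[0,62,0],0],
  [[0,0,0],[0,66,0],0],
  [[0,0,0],[0,66,0],0.3],
  [[0,0,0],[0,66,0],0.5],
  [[0,0,0],[0,66,0],0.65],
  [[0,0,0],[0,66,0],0.8],
  [[0,0,0],[0,66,0],0.8],
], force=20)

```text
time_s: 2.45
ee_pos: [567.8, -210.3, 264.6]
ee_rot: [-90.0, -0.1, -11.0]
force: [-0.2, -0.5, 0.7]
gripper_width: 60.8
```

Request:
carry_out([
  [[0,0,0],[0,0,0],1],
  [[0,0,0],[0,0,0],1],
  [[0,0,0],[0,0,0],1],
  [[0,0,0],[0,0,0],1],
])

```text
time_s: 2.78
ee_pos: [567.6, -210.2, 263.8]
ee_rot: [-90.0, -0.0, -11.0]
force: [0.7, -0.2, 0.3]
gripper_width: 34.2
```

Request:
carry_out([
  [[0,0,0],[0,0,0],1],
  [[0,0,0],[0,0,0],1],
  [[0,0,0],[0,0,0],1],
  [[0,0,0],[0,0,0],1],
  [[0,0,0],[0,0,0],1],
])

```text
time_s: 3.2
ee_pos: [567.7, -210.3, 263.8]
ee_rot: [-90.0, -0.0, -11.0]
force: [1.5, 0.5, -0.9]
gripper_width: 25.4
```

Request:
carry_out([
  [[0,0,0],[0,-3,0],1],
  [[0,0,0],[0,-9,0],1],
  [[0,0,0],[0,-17,0],1],
  [[0,0,0],[0,-26,0],1],
  [[0,0,0],[0,-35,0],1],
  [[0,0,0],[0,-44,0],1],
  [[0,0,0],[0,-53,0],1],
  [[0,0,0],[0,-62,0],1],
  [[0,0,0],[0,-68,0],1],
  [[0,0,0],[0,-70,0],1],
])

```text
time_s: 4.03
ee_pos: [567.8, -210.4, 335.4]
ee_rot: [-90.0, -0.1, -11.0]
force: [0.5, 0.3, -0.9]
gripper_width: 25.4
```

```bash
python3 - <<'E'
from h import *
s=env.state(); print(s['time_s'],s['ee_pos'],s['force'],s['gripper_width'])
f=grab('side'); P=cloud(f)
cv2.imwrite('pics/c3.png',cv2.resize(f['frame'][100:220,170:330],None,fx=4,fy=4))
x,y,z=567.5,-210.5,0
m=(np.hypot(P[...,0]-x,P[...,1]-y)<65)&(P[...,2]>60)&(P[...,2]<180)
h=np.histogram(P[m][:,2],bins=range(60,185,5)); print(list(zip(h[1],h[0])))
E
```

```text
4.0333 [ 567.82929389 -210.3521232   335.38335843] [ 0.50985758  0.27765001 -0.93203139] 25.417161537999828
[(np.int64(60), np.int64(29)), (np.int64(65), np.int64(0)), (np.int64(70), np.int64(0)), (np.int64(75), np.int64(0)), (np.int64(80), np.int64(0)), (np.int64(85), np.int64(0)), (np.int64(90), np.int64(0)), (np.int64(95), np.int64(0)), (np.int64(100), np.int64(0)), (np.int64(105), np.int64(0)), (np.int64(110), np.int64(0)), (np.int64(115), np.int64(0)), (np.int64(120), np.int64(0)), (np.int64(125), np.int64(0)), (np.int64(130), np.int64(24)), (np.int64(135), np.int64(156)), (np.int64(140), np.int64(27)), (np.int64(145), np.int64(8)), (np.int64(150), np.int64(10)), (np.int64(155), np.int64(12)), (np.int64(160), np.int64(13)), (np.int64(165), np.int64(11)), (np.int64(170), np.int64(27)), (np.int64(175), np.int64(10))]
```

View pics/c3.png

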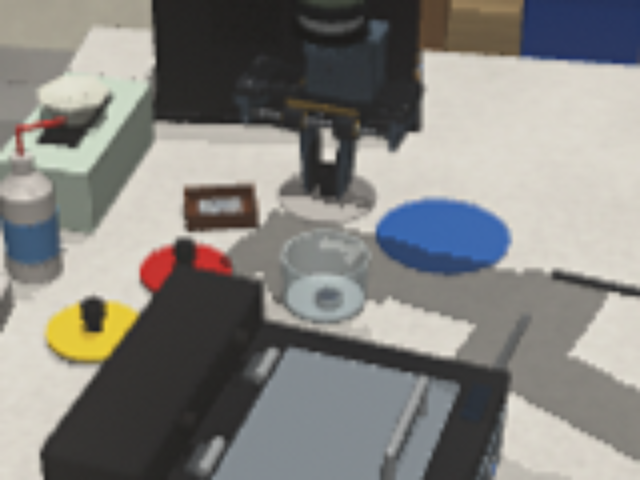

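The lid hangs level in the fingers (crop 328,195), and the jar stays put with the disc inside (325,280). Carrying to the mat.

Request:
carry_out([
  [[0,0,0],[-3,0,-6],1],
  [[0,0,0],[-10,0,-19],1],
  [[0,0,0],[-21,0,-40],1],
  [[0,0,0],[-34,0,-65],1],
  [[0,0,0],[-47,0,-90],1],
  [[0,0,0],[-60,0,-115],1],
  [[0,0,0],[-72,0,-138],1],
  [[0,0,0],[-81,0,-156],1],
  [[0,0,0],[-87,0,-167],1],
  [[0,0,0],[-89,0,-171],1],
])

```text
time_s: 4.92
ee_pos: [445.7, -362.8, 333.3]
ee_rot: [-90.0, 0.1, -11.2]
force: [1.3, 0.1, -1.7]
gripper_width: 25.6
```

Request:
carry_out([
  [[0,0,0],[0,4,0],1],
  [[0,0,0],[0,14,0],1],
  [[0,0,0],[0,28,0],1],
  [[0,0,0],[0,44,0],1],
  [[0,0,0],[0,60,0],1],
  [[0,0,0],[0,76,0],1],
  [[0,0,0],[0,90,0],1],
  [[0,0,0],[0,101,0],1],
  [[0,0,0],[0,108,0],1],
  [[0,0,0],[0,111,0],1],
])

```text
time_s: 5.75
ee_pos: [447.8, -360.3, 221.2]
ee_rot: [-89.9, 0.1, -10.9]
force: [0.3, -0.2, -1.7]
gripper_width: 25.1
```

Request:
carry_out([
  [[0,0,0],[0,2,0],1],
  [[0,0,0],[0,4,0],1],
  [[0,0,0],[0,6,0],1],
  [[0,0,0],[0,8,0],1],
  [[0,0,0],[0,9,0],1],
  [[0,0,0],[0,9,0],1],
  [[0,0,0],[0,9,0],1],
])

```text
time_s: 6.33
ee_pos: [447.6, -361.2, 213.9]
ee_rot: [-90.0, -0.0, -11.0]
force: [-0.2, -0.5, -1.3]
gripper_width: 25.5
```

Request:
carry_out([
  [[0,0,0],[0,0.5,0],1],
  [[0,0,0],[0,1,0],1],
  [[0,0,0],[0,1.5,0],1],
  [[0,0,0],[0,1.5,0],1],
  [[0,0,0],[0,1.5,0],1],
])

```text
time_s: 6.75
ee_pos: [447.6, -361.2, 212.7]
ee_rot: [-90.0, -0.0, -11.0]
force: [-1.0, 0.2, 2.3]
gripper_width: 25.4
```

Contact: the force went from −1.3 to +2.3 N, at the height predicted. Opening slowly, then retreating straight up.

Request:
carry_out([
  [[0,0,0],[0,0,0],0.68],
  [[0,0,0],[0,0,0],0.62],
  [[0,0,0],[0,0,0],0.5],
  [[0,0,0],[0,0,0],0.4],
  [[0,0,0],[0,0,0],0.3],
  [[0,0,0],[0,0,0],0.3],
  [[0,0,0],[0,0,0],0.3],
  [[0,0,0],[0,0,0],0.3],
])

```text
time_s: 7.42
ee_pos: [447.6, -361.1, 212.2]
ee_rot: [-90.0, 0.0, -11.0]
force: [0.1, -0.1, -0.5]
gripper_width: 63.9
```

Request:
carry_out([
  [[0,0,0],[0,-4,0],0.3],
  [[0,0,0],[0,-16,0],0.3],
  [[0,0,0],[0,-36,0],0.3],
  [[0,0,0],[0,-64,0],0.3],
  [[0,0,0],[0,-96,0],0.3],
  [[0,0,0],[0,-130,0],0.3],
  [[0,0,0],[0,-164,0],0.3],
  [[0,0,0],[0,-192,0],0.3],
  [[0,0,0],[0,-208,0],0.3],
  [[0,0,0],[0,-212,0],0.3],
])

```text
time_s: 8.25
ee_pos: [447.8, -361.2, 428.4]
ee_rot: [-90.2, -0.4, -11.0]
force: [-0.2, 0.5, -1.1]
gripper_width: 63.4
```

```bash
python3 - <<'E'
from h import *
s=env.state(); print(s['time_s'],s['ee_pos'],s['ee_rot'],s['force'],s['gripper_width'])
f=grab('side'); P=cloud(f)
cv2.imwrite('pics/c4.png',cv2.resize(f['frame'][100:220,170:330],None,fx=4,fy=4))
m=(np.hypot(P[...,0]-447,P[...,1]+361)<70)&(P[...,2]>11)&(P[...,2]<25)&(f['frame'].min(-1)>100)
w=P[m]; print(len(w),w.min(0),w.max(0),cv2.minEnclosingCircle(w[:,:2].astype(np.float32)),np.median(w[:,2]))
E
```

```text
8.25 [ 447.75691914 -361.24678212  428.4497168 ] [-90.21314556  -0.37964205 -11.00098528] [-0.21659393  0.47278542 -1.10958092] 63.43392845465651
167 [ 396.79192779 -405.36257444   11.18627044] [ 496.7842113 -304.8465322   20.8458043] ((445.25872802734375, -356.4898376464844), 51.880680084228516) 15.397779043557849
```

View pics/c4.png

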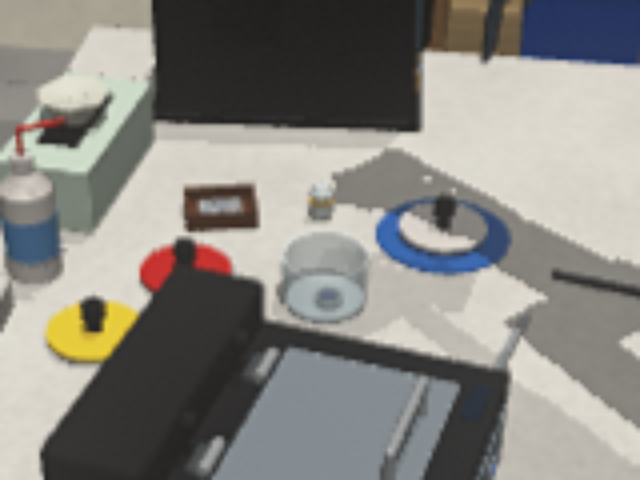

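The lid sits flat and centred on the mat (crop 443,230), about 5 mm off at most. The jar, objective and standard haven't moved. Moving over the flap bar.

Request:
carry_out([
  [[0,0,0],[-2,0,10],0.2],
  [[0,0,0],[-6,0,32],0.2],
  [[0,0,0],[-12,0,64],0.2],
  [[0,0,0],[-19,0,101],0.2],
  [[0,0,0],[-26,0,139],0.2],
  [[0,0,0],[-33,0,177],0.2],
  [[0,0,0],[-40,0,215],0.2],
  [[0,0,0],[-47,0,253],0.2],
  [[0,0,0],[-54,0,291],0.2],
  [[0,0,0],[-61,0,329],0.2],
])

```text
time_s: 9.13
ee_pos: [449.2, -24.3, 422.2]
ee_rot: [-90.0, 0.2, -11.0]
force: [1.4, -0.4, -0.3]
gripper_width: 73.0
```

Request:
carry_out([
  [[0,0,0],[-7,0,38],0.2],
  [[0,0,0],[-14,0,76],0.2],
  [[0,0,0],[-21,0,114],0.2],
  [[0,0,0],[-27,0,146],0.2],
  [[0,0,0],[-31,0,170],0.2],
  [[0,0,0],[-33,0,182],0.2],
  [[0,0,0],[-33.5,0,186],0.2],
  [[0,0,0],[-33.5,0,186],0.2],
  [[0,0,0],[-33.5,0,186],0.2],
  [[0,0,0],[-33.5,0,186],0.2],
])

```text
time_s: 9.97
ee_pos: [453.1, 161.2, 423.9]
ee_rot: [-90.1, 0.0, -11.1]
force: [-1.1, -0.1, -0.0]
gripper_width: 73.3
```

```bash
python3 - <<'E'
from h import *
s=env.state(); print(s['time_s'],s['ee_pos'],s['ee_rot'],s['force'],s['gripper_width'],s['qpos'])
f=grab('side')
cv2.imwrite('pics/c5.png',cv2.resize(f['frame'][100:280,160:360],None,fx=3,fy=3))
E
```

```text
9.9667 [453.07788645 161.24988149 423.9144636 ] [-9.00570304e+01  2.96197000e-02 -1.10919131e+01] [-1.06112313 -0.05878902 -0.01787737] 73.2903757019997 [ 1.82309704e+01  9.07496508e+00  9.93809982e+01 -3.71155790e-02
  7.15977945e+01  2.93346021e+01]
```

View pics/c5.png

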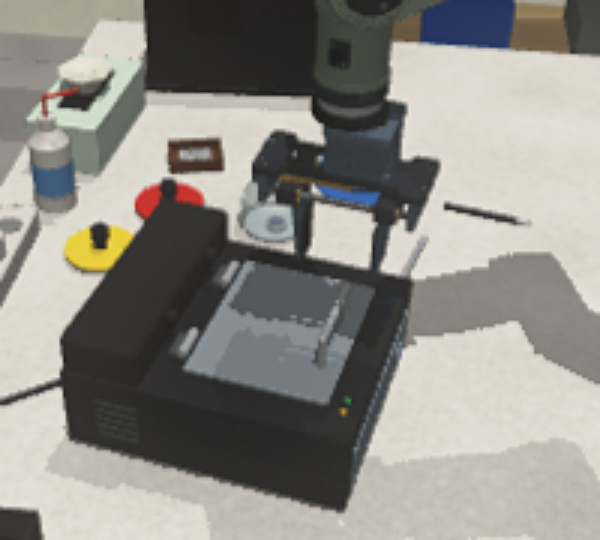

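The fingers straddle the bar line (bar at crop 333,325) and sit about 90 mm above it. Descending 91 mm and closing.

Request:
carry_out([
  [[0,0,0],[0,10,0],0.2],
  [[0,0,0],[0,28,0],0.2],
  [[0,0,0],[0,50,0],0.2],
  [[0,0,0],[0,70,0],0.2],
  [[0,0,0],[0,84,0],0.2],
  [[0,0,0],[0,91,0],0.2],
  [[0,0,0],[0,91,0],0.5],
  [[0,0,0],[0,91,0],0.6],
  [[0,0,0],[0,91,0],0.7],
  [[0,0,0],[0,91,0],0.8],
], force=15)

```text
time_s: 10.85
ee_pos: [453.5, 162.4, 334.2]
ee_rot: [-89.9, -0.1, -11.0]
force: [0.4, -0.7, 0.3]
gripper_width: 49.0
```

Request:
carry_out([
  [[0,0,0],[0,0,0],0.9],
  [[0,0,0],[0,0,0],1],
  [[0,0,0],[0,0,0],1],
  [[0,0,0],[0,0,0],1],
  [[0,0,0],[0,0,0],1],
  [[0,0,0],[0,0,0],1],
  [[0,0,0],[0,0,0],1],
  [[0,0,0],[0,0,0],1],
  [[0,0,0],[0,0,0],1],
])

```text
time_s: 11.6
ee_pos: [453.6, 162.4, 333.3]
ee_rot: [-90.0, -0.1, -11.0]
force: [3.1, -0.8, -1.7]
gripper_width: 9.2
```

Gripped: 9.2 mm on the 10 mm bar. Swinging it up along the arc (radius 154 about the hinge), with the tool staying vertical.

Request:
carry_out([
  [[0,0,0],[0.5,-3,0],1],
  [[0,0,0],[1.9,-7.4,0],1],
  [[0,0,0],[4.3,-14.8,0],1],
  [[0,0,0],[6.9,-21.9,0],1],
  [[0,0,0],[10,-29.1,0],1],
  [[0,0,0],[13.4,-36,0],1],
  [[0,0,0],[17.1,-42.7,0],1],
  [[0,0,0],[21.2,-49.3,0],1],
  [[0,0,0],[23.4,-52.5,0],1],
  [[0,0,0],[25.6,-55.6,0],1],
])

```text
time_s: 12.43
ee_pos: [478.1, 157.5, 389.0]
ee_rot: [-90.0, 0.1, -11.0]
force: [2.1, 1.1, -5.3]
gripper_width: 9.7
```

Request:
carry_out([
  [[0,0,0],[4.6,-6.1,0],1],
  [[0,0,0],[9.7,-12,0],1],
  [[0,0,0],[15,-17.6,0],1],
  [[0,0,0],[20.5,-22.9,0],1],
  [[0,0,0],[26.4,-28,0],1],
  [[0,0,0],[32.4,-32.7,0],1],
  [[0,0,0],[38.7,-37.2,0],1],
  [[0,0,0],[45.2,-41.3,0],1],
  [[0,0,0],[51.9,-45.1,0],1],
  [[0,0,0],[51.9,-45.1,0],1],
])

```text
time_s: 13.27
ee_pos: [529.5, 147.3, 436.8]
ee_rot: [-90.0, -0.1, -11.0]
force: [-6.0, 0.4, 6.0]
gripper_width: 9.5
```

```bash
python3 - <<'E'
from h import *
s=env.state(); print(s['time_s'],s['ee_pos'],s['ee_rot'],s['force'],s['gripper_width'],s['qpos'])
f=grab('side')
cv2.imwrite('pics/c6.png',cv2.resize(f['frame'][100:280,160:360],None,fx=3,fy=3))
E
```

```text
13.2667 [529.47702143 147.29409866 436.8121673 ] [-8.99815717e+01 -5.53627348e-02 -1.10177821e+01] [-5.95684594  0.39179384  6.03345948] 9.510738141370316 [ 1.43487873e+01  1.49275915e+01  8.98101879e+01 -7.30861205e-03
  7.52043008e+01  2.53684234e+01]
```

View pics/c6.png

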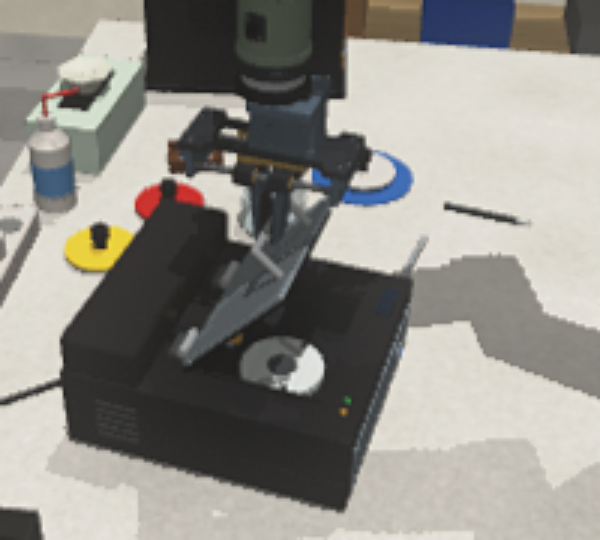

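The flap is at about 0.85 rad, held by the bar (crop 268,262). The roughly 8 N of force is a harmless radial mismatch of about 1 mm. Continuing on a slightly larger radius.

Request:
carry_out([
  [[0,0,0],[3,-2,0],1],
  [[0,0,0],[6.9,-4,0],1],
  [[0,0,0],[13.7,-7.3,0],1],
  [[0,0,0],[21,-10.2,0],1],
  [[0,0,0],[28.3,-12.6,0],1],
  [[0,0,0],[35.7,-14.7,0],1],
  [[0,0,0],[43.2,-16.3,0],1],
  [[0,0,0],[51,-17.6,0],1],
  [[0,0,0],[56,-18.2,0],1],
  [[0,0,0],[58.8,-18.5,0],1],
])

```text
time_s: 14.15
ee_pos: [588.2, 135.8, 453.3]
ee_rot: [-90.0, -0.2, -11.0]
force: [-1.6, -1.2, 4.6]
gripper_width: 9.8
```

Request:
carry_out([
  [[0,0,0],[4,-0.4,0],1],
  [[0,0,0],[10,-0.6,0],1],
  [[0,0,0],[17,-0.6,0],1],
  [[0,0,0],[24,-0.3,0],1],
  [[0,0,0],[31,0.3,0],1],
  [[0,0,0],[38,1.3,0],1],
  [[0,0,0],[43.5,2.3,0],1],
  [[0,0,0],[47,3,0],1],
  [[0,0,0],[48.7,3.4,0],1],
  [[0,0,0],[48.7,3.4,0],1],
])

```text
time_s: 14.98
ee_pos: [635.2, 126.7, 448.4]
ee_rot: [-90.1, 0.0, -11.0]
force: [-1.3, -5.2, 1.6]
gripper_width: 9.8
```

Request:
carry_out([
  [[0,0,0],[0,0,0],1],
  [[0,0,0],[0,0,0],1],
  [[0,0,0],[0,0,0],1],
  [[0,0,0],[0,0,0],1],
])

```text
time_s: 15.32
ee_pos: [634.5, 126.9, 448.6]
ee_rot: [-90.1, 0.0, -11.0]
force: [-2.0, -5.4, 1.0]
gripper_width: 10.1
```

```bash
python3 - <<'E'
from h import *
s=env.state(); print(s['time_s'],s['ee_pos'],s['ee_rot'],s['force'],s['qvel'],s['gripper_width'])
f=grab('side'); P=cloud(f)
cv2.imwrite('pics/c7.png',cv2.resize(f['frame'][100:280,160:360],None,fx=3,fy=3))
c,sn=np.cos(np.radians(-10.9)),np.sin(np.radians(-10.9))
X=(P[...,0]-599)*c+(P[...,1]-134)*sn; Y=-(P[...,0]-599)*sn+(P[...,1]-134)*c
g=f['frame'].astype(int)
m=(abs(X)<45)&(Y>60)&(Y<112)&(P[...,2]>140)&(P[...,2]<310)
A=np.c_[P[m][:,2],X[m]]; print('flap pts',len(A),[(h,np.median(A[abs(A[:,0]-h)<8,1]).round(1),(abs(A[:,0]-h)<8).sum()) for h in range(150,310,20)])
# bystander check
def chk(n,f0,f1):
    d=np.abs(f0['frame'].astype(int)-f1['frame']).max(-1); return d
for n in('top','side'):
    f0=pickle.load(open(n+'.pkl','rb')); f1=f if n=='side' else grab('top')
    im=f1['frame']
    cv2.imwrite(f'pics/{n}_end.png',np.hstack([f0['frame'],im]))
cv2.imwrite('pics/c8.png',cv2.resize(im if 0 else grab('top')['frame'][110:320,170:430],None,fx=3,fy=2.85))
E
```

```text
15.3167 [634.52096558 126.89617676 448.61263747] [-9.00752303e+01  3.99920699e-02 -1.10014193e+01] [-1.95032073 -5.37770371  1.04632589] [ 0.02600482 -0.07896315  0.04136905 -0.04627693  0.12926287  0.01752551] 10.09883536660341
flap pts 432 [(150, np.float64(21.5), np.int64(60)), (170, np.float64(32.4), np.int64(75)), (190, np.float64(-7.7), np.int64(28)), (210, np.float64(-7.9), np.int64(28)), (230, np.float64(-8.3), np.int64(34)), (250, np.float64(-8.5), np.int64(32)), (270, np.float64(-9.7), np.int64(33)), (290, np.float64(-8.5), np.int64(52))]
```

View pics/c7.png

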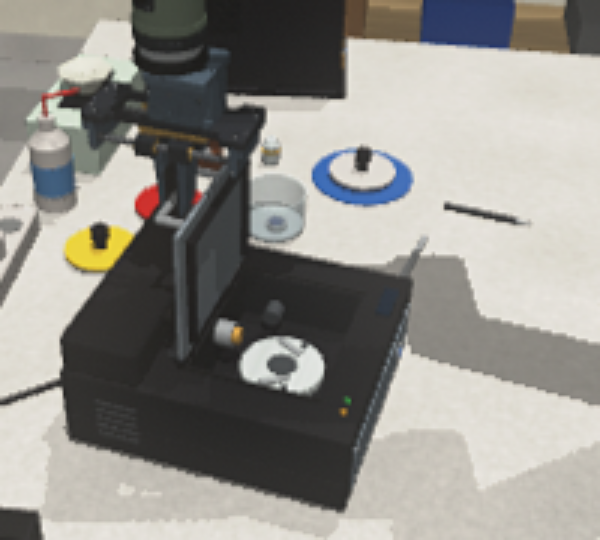

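View pics/c8.png

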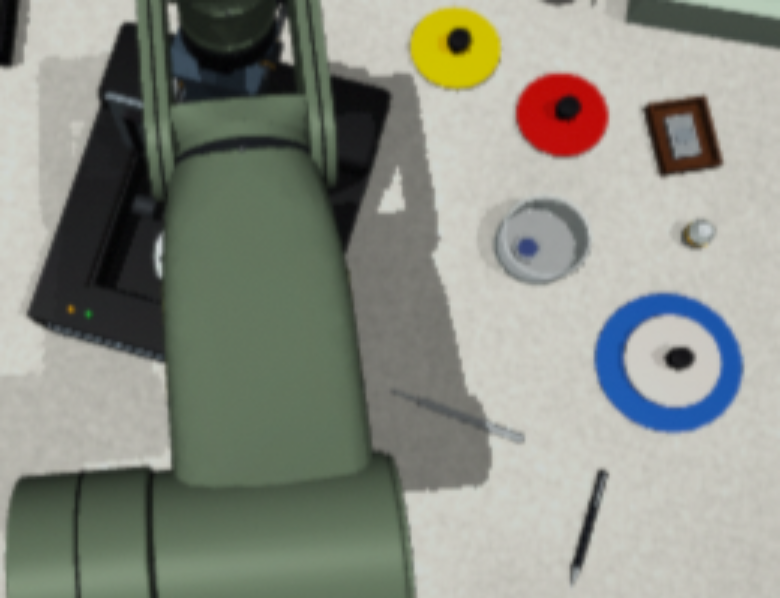

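The flap stands vertical, held by its bar. Panel points lean about 0.01–0.02 rad, so it's at about 1.56 rad. The lid is centred on the mat, and the jar and bystanders are where they were. Handing in.

```bash
python3 - <<'E'
from workcell import env
print(env.job_done()); s=env.state(); print(s['time_s'],s['ee_pos'],s['force'],s['gripper_width'])
E
```

```text
the job is handed in; nothing more can be done
None
the job is handed in; nothing more can be done
```

The job is handed in. The lid is on the blue mat and the gripper is holding the flap upright by its bar handle. No verdict was reported.

- **Lid:** I lifted it by the knob, set it down on contact (about 2 N) and let go. It lies knob up, level and about 5 mm from the mat's centre by the side view.
- **Flap:** I swung it up along the hinge arc over about 3 s, and it was still at the last reading. Panel depth puts it at about 1.56 rad, within 0.02 rad of upright. The fingers read a 10.1 mm opening on the 10 mm bar with a 15 N grip set.
- **Jar and bystanders:** The final top and side pictures show the jar with its disc, objective, standard, tweezers and pen where they started. This was judged by eye, not measured. The wafer carrier was outside the last crops, and the arm never went near it.
- **Disagreements:** During the swing, an arc mismatch of about 1 mm gave up to 8 N at the wrist, and I eased it partway. A sideways force of about 5 N remained at the end, well below the limits.

The last reading before hand-in was at 15.3 s of the 53 s allowed.

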